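# Start the sole press: blue, then green

## Robot

A 7-joint arm with a two-finger parallel gripper is mounted at the origin on the work surface. World frame = base frame: x ahead of the robot, y to its left, z up, the work surface at z = 0. Lengths are in mm, angles in rad, forces in N, time in s.
With the tool pointing down it reaches from about 425 to 875 mm from the base axis. Payload 8.4 kg.
Tool frame: the origin (TCP) lies between the finger pads; the fingertips stand 22 mm ahead of it and the grasp point (between the pads) lies 3 mm ahead of it; y points along the fingers, x is the direction in which the jaws open and shut, and the axes are right-handed (so a half turn about y gives the same grasp; the last joint's range is limited). The gripper opens to 87 mm and grips with 3 to 60 N. Pads are 19 mm wide; open, the fingers measure 117 mm over their backs; the gripper's body (75 mm by 190 mm) begins 51 mm behind the grasp point.
Start: joints at [-1.359, 0.333, 0.04, 1.465, -0.013, 1.343, -0.059], TCP at [198.785, 618.829, 244.546] pointing down, gripper open.
Joint ranges: [-2.58, 2.58], [-0.38, 2.09], [-1.3, 1.39], [0.25, 2.4], [-1.5, 4.64], [0.08, 2.09], [-2.65, 2.65]. Speed limits (rad/s): [2.22, 2.22, 2.79, 2.79, 3.14, 3.14, 3.14].

## Interface

Orientations are given as a 3x3 rotation matrix whose columns are the frame's x, y, z axes.
In Python, from plant import * gives the robot as it stands.
- The arm moves only by the tool carry_out, never from a script. Its argument "moves" is a list of rows, each a list of 3 entries, a list of its own where there are three numbers: the shift along the tool's x, y, z in m, then the turn about the tool's y in rad, then the opening, from -1 (shut) to 1 (fully open), so that 0 is half open. A call has 1 to 20 rows; each row shifts and turns the pose as measured when the row begins, along the tool's axes as they then stand; what a row does not reach is not made up. A row lasts 1/8 s, in which the tool goes at most 62.5 mm and 10.7 degrees, less where a joint would pass 70% of its speed; a pose out of reach is approached as far as the arm can. A call is refused whole if a number of a shift passes 0.0625 or a number of a turn 0.188, either way. A call with a gripper value outside its range is refused whole. The fingers move at their own pace and stop on an object; the grip force is fixed at half the most. Time passes only in rows, so rows that do not move let the fingers close. It gives the time, the measured TCP pose, the force and the opening at its end, in the units of the state.
- read_state(): the state, without advancing time (a new reading comes with each control period).
- capture(name): name is "side" or "top"; returns a dict with "pixels" (480x640x3 uint8, blue, green, red), "K" (3x3 intrinsics, pixels), "R" (3x3) and "t" (3): a world point X has camera coordinates R X + t. Camera axes: x right, y down, z forward; pixel columns grow to the right and rows downward; lengths in mm; the calibration is good to about 2 mm. A picture is of the moment at which its call begins. There is no depth.
- finish_job(): hands the job in, once; it reports no verdict.
The state is a dict: "t": time; "joints": joint angles; "qvel": joint speeds; "joint_torque": joint torques, N m; "ee_pos": TCP position; "tool_rot": TCP orientation; "force": force on the tool from outside, world axes, zero at the start; "moment": the same for the moment, N m; "opening": finger opening in mm.
Only numpy, scipy, OpenCV 4.12 (cv2) and the standard library are available. Lean on these libraries where they do the work, as an engineer would, in place of code of your own. Each camera call takes 0.05 s, during which the arm holds its last target.

## Task

Two soles lie ready on the sole press on the shoemaker's bench. Start the press from its row of buttons: push the blue button all the way in for a moment and let it spring back, then do the same with the green one. Push one button at a time and do not press the yellow or the red one.

Things in the scene. Friction and masses are not known exactly. Their poses are not given: they have to be found in the camera images.
- blue_top (a point): BLUE push button, 36 mm across, in a black collar 52 mm across on the press's grey console. Point: centre of its top face, 83 mm above the bench; z up. Sinks 7 mm straight down on a spring (1.5 N starts it, 5 N holds it fully in), ending 4 mm above the collar; springs back. Pressed first. All four stand in one row, 72 mm apart, colours in any order.
- green_top (a point): GREEN push button, 36 mm across, in a black collar 52 mm across on the press's grey console. Point: centre of its top face, 83 mm above the bench; z up. Sinks 7 mm straight down on a spring (1.5 N starts it, 5 N holds it fully in), ending 4 mm above the collar; springs back. Pressed second. The row runs left-right, turned up to 20 degrees either way.
- yellow_top (a point): YELLOW push button, 36 mm across, in a black collar 52 mm across on the press's grey console. Point: centre of its top face, 83 mm above the bench; z up. Sinks 7 mm straight down on a spring (1.5 N starts it, 5 N holds it fully in), ending 4 mm above the collar; springs back. Not to be pressed. The press is fixed; its bed beyond the row is under 70 mm high.
- red_top (a point): RED push button, 36 mm across, in a black collar 52 mm across on the press's grey console. Point: centre of its top face, 83 mm above the bench; z up. Sinks 7 mm straight down on a spring (1.5 N starts it, 5 N holds it fully in), ending 4 mm above the collar; springs back. Not to be pressed. A green shoe last, a hammer and a tin lie beside the press, all under 85 mm high.

How it is judged (in metres and radians):
On the way, in this order (a step that is already met when the one before it is completed fails the run):
1. the blue button is pushed in (5 mm or more of its 7 mm) with the green one up (distance of blue_top from where it was at the start of the episode above 0.005 m and distance of green_top from where it was at the start of the episode below 0.002 m), for 0.1 s.
2. the blue button is let spring back, green still up (distance of each of blue_top, green_top from where it was at the start of the episode below 0.002 m), for 0.1 s.
3. then the green button is pushed in (5 mm or more) with the blue one up (distance of green_top from where it was at the start of the episode above 0.005 m and distance of blue_top from where it was at the start of the episode below 0.002 m), for 0.1 s.
At the end, for the whole second after the job is handed in: After blue and then green have been pushed in, all four buttons are let go and stand up again, each within 2 mm of its rest height (all of step 2 and distance of each of yellow_top, red_top from where it was at the start of the episode below 0.002 m); the robot touches nothing.
It fails at once if the red button is pressed (3 mm or more) (distance of red_top from where it was at the start of the episode above 0.003 m).
It fails at once if the yellow button is pressed (3 mm or more) (distance of yellow_top from where it was at the start of the episode above 0.003 m).
It fails at once if blue and green are pressed at the same time (distance of each of blue_top, green_top from where it was at the start of the episode above 0.003 m).
It also fails if it takes over 32 s, if anything falls off the work surface, if the arm or the gripper's body presses on something with over 40 N, if the wrist force passes 120 N, or if a joint passes its speed limit or range.

## Working session

There is one attempt and no reset: what is moved stays moved. The work goes in short steps, Python scripts to look and compute and a tool call to move; the robot and the scene stay as the last step left them, time stands still between calls to the robot, and variables do not carry over. Pictures are saved under pics/ and viewed, and the job is handed in when it is done.

Besides the shell and the picture viewer there is one more tool, called after "Call:" by a JSON object that holds its "name" and its "arguments", one argument or row to a line. carry_out: Moves the arm, as the interface text tells. Its arguments: {"type":"object","properties":{"moves":{"type":"array"}},"required":["moves"]}

```bash
mkdir -p pics
python3 - <<'E'
from plant import *
import cv2,pickle
d={}
for n in("side","top"):
    c=capture(n);d[n]=c;cv2.imwrite(f"pics/{n}0.png",c["pixels"])
    print(n,c["K"],c["R"],c["t"])
pickle.dump(d,open("c0.pkl","wb"))
s=read_state();print(s["t"],s["ee_pos"],s["tool_rot"],s["opening"],s["force"])
E
```

```text
side [[492.88090642   0.         321.50011735]
 [  0.         492.88090642 239.56600366]
 [  0.           0.           1.        ]] [[-0.98647202 -0.16218787 -0.02383365]
 [-0.06148228  0.50082434 -0.86336256]
 [ 0.15196341 -0.85021766 -0.50402088]] [583.17875872 118.31754751 651.76851803]
top [[531.12611641   0.         326.64315104]
 [  0.         531.12611641 242.38564865]
 [  0.           0.           1.        ]] [[ 0.02040299 -0.99965562  0.01650312]
 [-0.98578167 -0.022868   -0.1664679 ]
 [ 0.16678796 -0.01287203 -0.98590876]] [ 14.99782026 585.31889356 809.53932921]
0.1 [198.66957796 618.4729617  243.76333846] [[ 3.05810764e-01 -3.47700794e-04 -9.52092252e-01]
 [ 9.52091221e-01 -1.40440242e-03  3.05810946e-01]
 [-1.44345137e-03 -9.99998953e-01 -9.84385030e-05]] 87.14069312670968 [ 0.194996   -1.15360575  0.37618914]
```

View pics/side0.png

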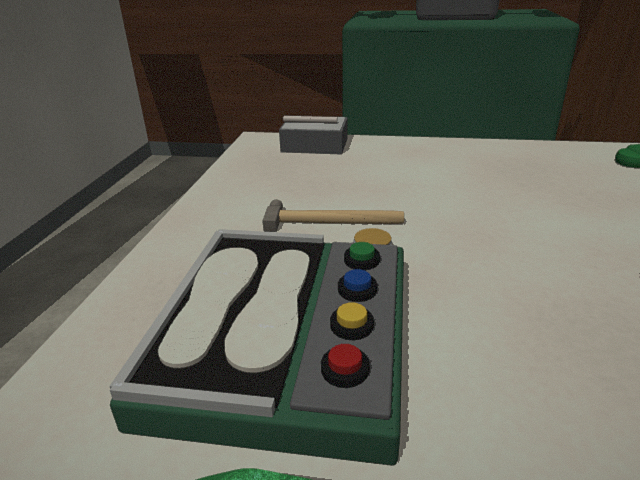

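View pics/top0.png

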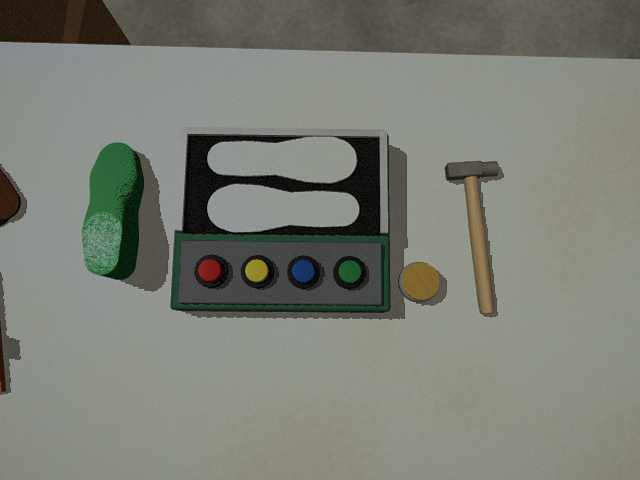

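The side view shows the row red (345,358), yellow (352,315), blue (357,280), green (362,250). The top view shows it at red (210,270), yellow (257,271), blue (303,271), green (350,271), with a tin at (420,282) beyond green.

```bash
cat > h.py <<'E'
import cv2,numpy as np,pickle
SEED={"side":{"red":(345,356),"yellow":(352,313),"blue":(357,279),"green":(362,249)},"top":{"red":(210,270),"yellow":(257,271),"blue":(303,271),"green":(350,271)}}
HUE={"red":(175,12),"yellow":(22,10),"blue":(112,12),"green":(65,15)}
def blob(c,n,col):
    hsv=cv2.cvtColor(cv2.medianBlur(c["pixels"],3),cv2.COLOR_BGR2HSV)
    h=hsv[...,0].astype(int);sx,sy=SEED[n][col]
    h0=h[sy,sx];dh=np.abs(h-h0);dh=np.minimum(dh,180-dh)
    m=((dh<12)&(hsv[...,1]>110)&(hsv[...,2]>40)).astype(np.uint8)
    k,l,st,ce=cv2.connectedComponentsWithStats(m)
    i=l[sy,sx]
    return (l==i)&(i>0),st[i],ce[i],hsv
def ray(c,p):
    K,R,t=map(np.array,(c["K"],c["R"],c["t"]))
    d=R.T@np.linalg.solve(K,[p[0],p[1],1]);return -R.T@t,d/np.linalg.norm(d)
def plane(c,p,z):
    o,d=ray(c,p);return o+d*(z-o[2])/d[2]
def tri(a,b):
    A=0;B=0
    for o,d in(a,b):
        P=np.eye(3)-np.outer(d,d);A=A+P;B=B+P@o
    X=np.linalg.solve(A,B);return X,[np.linalg.norm((np.eye(3)-np.outer(d,d))@(X-o)) for o,d in(a,b)]
E
python3 - <<'E'
from h import *
np.set_printoptions(precision=1,suppress=True)
d=pickle.load(open("c0.pkl","rb"))
vis=[]
for col in HUE:
    p={}
    for n in("side","top"):
        m,st,ce,hsv=blob(d[n],n,col)
        # top face: brighter part of blob (sides are darker)
        v=np.where(m,hsv[...,2],0).astype(np.uint8)
        th,_=cv2.threshold(v[m].reshape(-1,1),0,255,cv2.THRESH_OTSU)
        b=m&(v>th) if n=="side" else m
        b=cv2.morphologyEx(b.astype(np.uint8),cv2.MORPH_CLOSE,np.ones((3,3)))
        cs,_=cv2.findContours(b,0,1);cc=max(cs,key=cv2.contourArea)
        e=cv2.fitEllipse(cv2.convexHull(cc));p[n]=e[0]
        cv2.ellipse(d[n]["pixels"],e,(255,255,255),1)
        print(col,n,st,ce,th,np.array(e[0]),np.array(e[1]),plane(d[n],e[0],83))
    print("  TRI",tri(ray(d["side"],p["side"]),ray(d["top"],p["top"])))
a=cv2.resize(d["side"]["pixels"][220:400,290:430],None,fx=3,fy=3);b=cv2.resize(d["top"]["pixels"][220:320,170:400],(380,165))
b=cv2.copyMakeBorder(b,0,540-165,0,0,0);cv2.imwrite("pics/v1.png",np.hstack([a,b]))
E
```

```text
red side [328 344  34  31 884] [344.6 358.8] 100.0 [344.6 355.1] [23.6 32. ] [530.2 211.1  83. ]
red top [198 258  24  24 439] [209.3 269.8] 92.0 [209.4 269.8] [23.1 23.7] [532.4 207.   83. ]
  TRI (array([531.6, 207.6,  79.8]), [np.float64(1.076513312946722), np.float64(1.0765133129469724)])
yellow side [336 302  31  27 675] [351.4 315.1] 132.0 [351.4 311.6] [18.7 29. ] [531.1 139.1  83. ]
yellow top [245 259  24  24 443] [256.3 270.2] 106.0 [256.3 270.2] [23.3 23.8] [533.3 135.3  83. ]
  TRI (array([532.5, 135.6,  80.3]), [np.float64(1.0688481553752136), np.float64(1.0688481553752613)])
blue side [344 269  28  23 509] [357.  279.7] 88.0 [357.2 276.6] [14.8 26.2] [531.6  67.2  83. ]
blue top [292 260  23  22 411] [302.8 270.6] 80.0 [302.8 270.6] [22.6 22.8] [534.2  63.9  83. ]
  TRI (array([533.2,  63.9,  80.8]), [np.float64(1.258974146227716), np.float64(1.2589741462278043)])
green side [350 242  25  19 377] [361.5 250.9] 77.0 [361.5 247.9] [12.1 23.8] [532.7  -4.2  83. ]
green top [338 260  23  23 405] [349.4 271.1] 71.0 [349.3 271.1] [22.2 22.6] [535.1  -7.6  83. ]
  TRI (array([534.1,  -7.8,  81. ]), [np.float64(1.1736330825189127), np.float64(1.1736330825190147)])
```

View pics/v1.png

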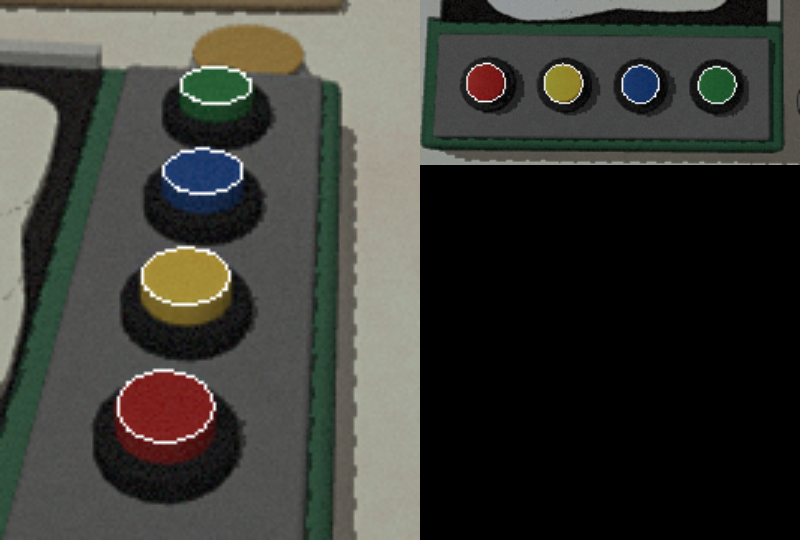

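All four heights triangulate to about 80–81 mm against the stated 83. The spacing is about 72 mm and the row is nearly along y. I take blue as about (533, 65) and green as about (534, -7). Next I shut the gripper and travel high.

Call:
{"name": "carry_out", "arguments": {
  "moves": [
    [[0, 0, 0], 0, -1],
    [[-0.026, 0, -0.03], 0, -1],
    [[-0.026, 0, -0.03], 0, -1],
    [[-0.026, 0, -0.03], 0, -1],
    [[-0.026, 0, -0.03], 0, -1],
    [[-0.026, 0, -0.03], 0, -1],
    [[-0.026, 0, -0.03], 0, -1],
    [[-0.026, 0, -0.03], 0, -1],
    [[-0.026, 0, -0.03], 0, -1],
    [[-0.026, 0, -0.03], 0, -1],
    [[-0.026, 0, -0.03], 0, -1],
    [[-0.026, 0, -0.03], 0, -1],
    [[-0.026, 0, -0.03], 0, -1],
    [[-0.026, 0, -0.03], 0, -1],
    [[-0.026, 0, -0.03], 0, -1],
    [[0, 0, 0], 0, -1]
  ]
}}

```text
t: 2.1
ee_pos: [494.7, 126.6, 242.3]
tool_rot: [[0.305, -0.002, -0.952], [0.952, -0.003, 0.305], [-0.004, -1.0, 0.001]]
force: [1.3, 1.0, 0.3]
opening: 0.3
```

Call:
{"name": "carry_out", "arguments": {
  "moves": [
    [[-0.024, 0, -0.028], 0, -1],
    [[-0.023, 0, -0.027], 0, -1],
    [[0, 0, 0], 0, -1],
    [[0, 0.03, 0], 0, -1],
    [[0, 0.03, 0], 0, -1],
    [[0, 0.03, 0], 0, -1],
    [[0, 0.01, 0], 0, -1],
    [[0, 0, 0], 0, -1],
    [[0, 0, 0], 0, -1]
  ]
}}

```text
t: 3.22
ee_pos: [530.8, 74.5, 140.8]
tool_rot: [[0.295, -0.002, -0.956], [0.956, 0.002, 0.295], [0.001, -1.0, 0.003]]
force: [0.3, 0.1, -0.6]
opening: 0.3
```

Run:
```python
from plant import *
import cv2,numpy as np
s=read_state();print(s["t"],s["ee_pos"],s["tool_rot"],s["force"])
ims=[]
tip=np.array(s["ee_pos"])+22*np.array(s["tool_rot"])[:,1]
for n,(r,c0) in (("side",(180,280)),("top",(180,200))):
    c=capture(n);im=c["pixels"].copy()
    p=c["K"]@(c["R"]@tip+c["t"]);p=p[:2]/p[2];print(n,"tip px",p)
    ims.append(cv2.resize(im[r:r+200,c0:c0+200],(400,400)))
cv2.imwrite("pics/v2.png",np.hstack(ims))
```

```text
3.225 [530.76645785  74.47020242 140.79549541] [[ 0.29495949 -0.00235746 -0.95550685]
 [ 0.95550909  0.00190844  0.29495547]
 [ 0.00112818 -0.9999954   0.00281549]] [ 0.31872874  0.13250673 -0.59325472]
side tip px [357.68789832 256.10499242]
top tip px [294.84264148 270.08037699]
```

View pics/v2.png

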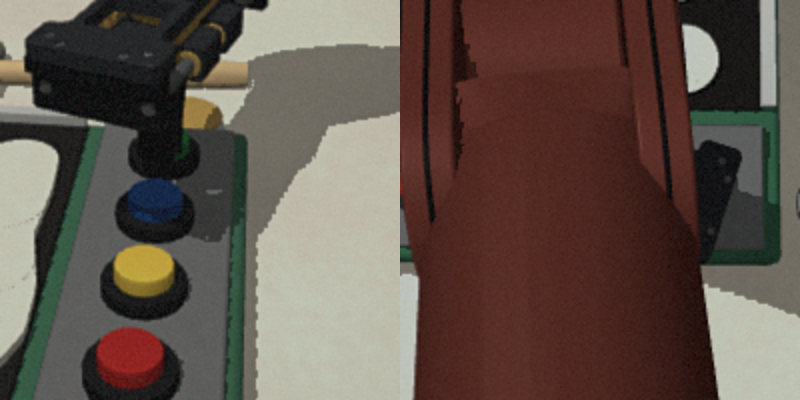

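Both views agree with the computed tip. In the side view the fingertip is at about (358,258), above and beyond blue at (357,281). The tip is 9 mm off in y, so I correct that and go to about 90 mm.

Call:
{"name": "carry_out", "arguments": {
  "moves": [
    [[-0.009, 0, -0.005], 0, -1],
    [[0, 0, 0], 0, -1],
    [[0, 0.015, 0], 0, -1],
    [[0, 0.01, 0], 0, -1],
    [[0, 0, 0], 0, -1],
    [[0, 0, 0], 0, -1]
  ]
}}

```text
t: 4.08
ee_pos: [533.5, 63.2, 114.6]
tool_rot: [[0.296, -0.001, -0.955], [0.955, 0.002, 0.296], [0.002, -1.0, 0.002]]
force: [0.2, 0.2, 0.4]
opening: 0.4
```

Call:
{"name": "carry_out", "arguments": {
  "moves": [
    [[0, 0.01, 0], 0, -1],
    [[0, 0.004, 0], 0, -1],
    [[0, 0, 0], 0, -1]
  ]
}}

```text
t: 4.45
ee_pos: [533.9, 63.4, 100.3]
tool_rot: [[0.296, -0.0, -0.955], [0.955, 0.003, 0.296], [0.002, -1.0, 0.001]]
force: [-1.5, -0.1, 3.7]
opening: 0.3
```

Call:
{"name": "carry_out", "arguments": {
  "moves": [
    [[0, 0.002, 0], 0, -1],
    [[0, 0.002, 0], 0, -1],
    [[0, 0.001, 0], 0, -1]
  ]
}}

```text
t: 4.82
ee_pos: [534.0, 63.4, 98.3]
tool_rot: [[0.296, -0.001, -0.955], [0.955, 0.005, 0.296], [0.004, -1.0, 0.002]]
force: [-7.5, -1.8, 17.5]
opening: 0.5
```

Run:
```python
from plant import *
import cv2
s=read_state();print(s["t"],s["ee_pos"],s["force"])
c=capture("side");cv2.imwrite("pics/v3.png",cv2.resize(c["pixels"][220:400,280:430],None,fx=3,fy=3))
```

```text
4.825 [534.03784034  63.44619876  98.29951832] [-7.52193863 -1.81752282 17.51780126]
```

View pics/v3.png

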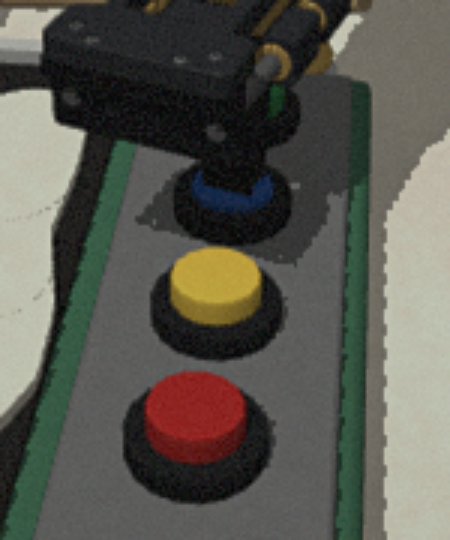

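Blue is bottomed at 17.5 N. The picture shows the finger on blue, with blue low in its collar at crop (232,195), and yellow and red up. I hold briefly, lift, and shift to green.

Call:
{"name": "carry_out", "arguments": {
  "moves": [
    [[0, 0, 0], 0, -1],
    [[0, -0.02, 0], 0, -1],
    [[0, -0.02, 0], 0, -1],
    [[0, 0, 0], 0, -1],
    [[0, 0, 0], 0, -1]
  ]
}}

```text
t: 5.5
ee_pos: [533.6, 63.3, 138.6]
tool_rot: [[0.296, -0.001, -0.955], [0.955, 0.005, 0.296], [0.004, -1.0, 0.003]]
force: [-0.0, 0.2, -0.0]
opening: 0.0
```

Call:
{"name": "carry_out", "arguments": {
  "moves": [
    [[-0.02, 0, -0.006], 0, -1],
    [[-0.02, 0, -0.006], 0, -1],
    [[-0.02, 0, -0.006], 0, -1],
    [[-0.007, 0, -0.003], 0, -1],
    [[0, 0, 0], 0, -1],
    [[0, 0, 0], 0, -1]
  ]
}}

```text
t: 6.25
ee_pos: [531.8, -6.9, 133.5]
tool_rot: [[0.294, -0.007, -0.956], [0.956, 0.004, 0.294], [0.002, -1.0, 0.008]]
force: [0.5, 0.2, -0.2]
opening: 0.4
```

Call:
{"name": "carry_out", "arguments": {
  "moves": [
    [[0.001, 0.015, -0.002], 0, -1],
    [[0, 0.006, 0], 0, -1],
    [[0, 0, 0], 0, -1],
    [[0, 0, 0], 0, -1]
  ]
}}

```text
t: 6.75
ee_pos: [533.7, -4.6, 110.3]
tool_rot: [[0.291, -0.008, -0.957], [0.957, 0.004, 0.291], [0.001, -1.0, 0.009]]
force: [0.4, 1.1, 1.1]
opening: 0.4
```

Run:
```python
from plant import *
import cv2
s=read_state();print(s["t"],s["ee_pos"],s["force"])
c=capture("side");cv2.imwrite("pics/v4.png",cv2.resize(c["pixels"][220:400,280:430],None,fx=3,fy=3))
```

```text
6.75 [533.66918612  -4.59299859 110.25750528] [0.36251988 1.06917423 1.05438116]
```

View pics/v4.png

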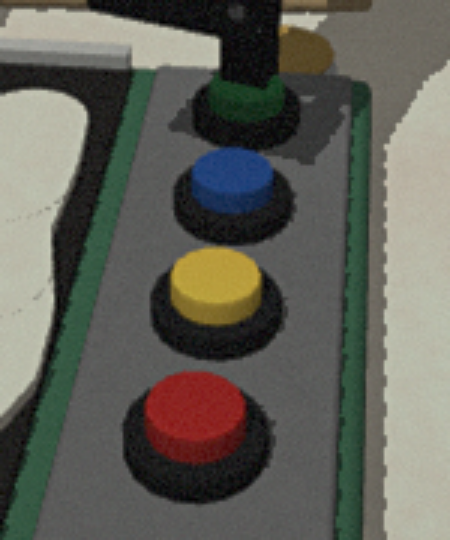

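Blue is back up at crop (232,178), level with the others, and the finger is centred over green at crop (248,90). Now I press green.

Call:
{"name": "carry_out", "arguments": {
  "moves": [
    [[-0.002, 0.005, 0], 0, -1],
    [[0, 0.005, 0], 0, -1],
    [[0, 0.002, 0], 0, -1],
    [[0, 0, 0], 0, -1]
  ]
}}

```text
t: 7.3
ee_pos: [533.4, -6.6, 98.6]
tool_rot: [[0.292, -0.007, -0.957], [0.957, 0.005, 0.292], [0.003, -1.0, 0.008]]
force: [-1.4, -0.4, 4.6]
opening: 0.5
```

Call:
{"name": "carry_out", "arguments": {
  "moves": [
    [[0, 0.002, 0], 0, -1],
    [[0, 0.002, 0], 0, -1],
    [[0, 0, 0], 0, -1],
    [[0, 0, 0], 0, -1]
  ]
}}

```text
t: 7.8
ee_pos: [533.4, -6.7, 99.1]
tool_rot: [[0.292, -0.007, -0.956], [0.956, 0.008, 0.292], [0.006, -1.0, 0.009]]
force: [-1.7, -0.1, 4.5]
opening: 0.6
```

Zero rows relax the press to the measured pose, so I press on with sustained downward rows to be sure.

Call:
{"name": "carry_out", "arguments": {
  "moves": [
    [[0, 0.003, 0], 0, -1],
    [[0, 0.003, 0], 0, -1],
    [[0, 0.003, 0], 0, -1]
  ]
}}

```text
t: 8.18
ee_pos: [533.9, -6.8, 97.7]
tool_rot: [[0.294, -0.008, -0.956], [0.956, 0.013, 0.293], [0.01, -1.0, 0.011]]
force: [-19.7, -0.7, 45.7]
opening: 0.8
```

Green is bottomed at 45.7 N, carried by the fingertips; the wrist limit is 120 N. I lift away.

Call:
{"name": "carry_out", "arguments": {
  "moves": [
    [[0, 0, 0], 0, -1],
    [[0, -0.02, 0], 0, -1],
    [[0, -0.04, 0], 0, -1],
    [[0, -0.04, 0], 0, -1],
    [[0, -0.03, 0], 0, -1],
    [[0, 0, 0], 0, -1],
    [[0, 0, 0], 0, -1]
  ]
}}

```text
t: 9.05
ee_pos: [534.4, -8.8, 230.8]
tool_rot: [[0.294, -0.009, -0.956], [0.956, 0.014, 0.294], [0.01, -1.0, 0.013]]
force: [-0.2, 0.0, -0.2]
opening: 0.8
```

Run:
```python
from plant import *
import cv2
from h import *
s=read_state();print(s["t"],s["ee_pos"],s["force"])
c=capture("side");d=pickle.load(open("c0.pkl","rb"))["side"]
for col in HUE: print(col,blob(c,"side",col)[1:3],blob(d,"side",col)[1:3])
cv2.imwrite("pics/v5.png",cv2.resize(c["pixels"][220:400,280:430],None,fx=3,fy=3))
```

```text
9.05 [534.36365733  -8.80430619 230.7513734 ] [-0.15795013  0.00648944 -0.15726406]
red (array([328, 344,  35,  31, 886], dtype=int32), array([344.58690745, 358.74604966])) (array([328, 344,  34,  31, 884], dtype=int32), array([344.62330317, 358.7658371 ]))
yellow (array([336, 302,  32,  27, 674], dtype=int32), array([351.50445104, 315.02522255])) (array([336, 302,  31,  27, 675], dtype=int32), array([351.43851852, 315.10814815]))
blue (array([344, 269,  28,  22, 510], dtype=int32), array([357.08235294, 279.73921569])) (array([344, 269,  28,  23, 509], dtype=int32), array([357.02357564, 279.73084479]))
green (array([349, 242,  26,  19, 384], dtype=int32), array([361.54947917, 250.88802083])) (array([350, 242,  25,  19, 377], dtype=int32), array([361.46419098, 250.86472149]))
```

View pics/v5.png

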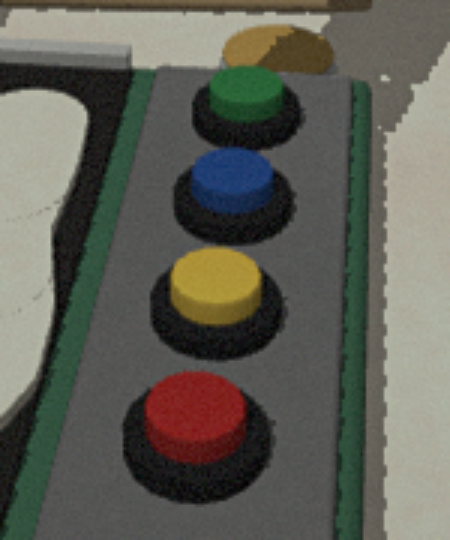

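All four buttons stand as at the start, with centroids within 0.1 px, and the arm is clear.

```bash
python3 -c "
from plant import *
print(finish_job())"
```

```text
the job is handed in; nothing more can be done
None
```

I pressed blue fully in and let it spring back, then did the same with green, using the shut fingertips. The job was handed in at about 9 s, well inside the 32 s limit; no verdict was reported.

- **Press forces:** blue bottomed at 17.5 N. Green's first push read about 4.5 N when it ended, just short of the 5 N that holds it in. I pushed on without lifting and it reached 45.7 N. That was harder than needed, but the fingertips carried it and it is well under the 120 N wrist limit.
- **Between presses:** a picture before green was pressed showed blue back up.
- **Last check:** all four buttons are within 0.1 px of their starting image positions. The arm was clear, with the TCP at 231 mm and about 0 N on the tool.
- **Disagreement:** the two camera views put the button tops at 80–81 mm, against 83 mm in the text. That is roughly the 2 mm calibration tolerance. The spacing matched at 72 mm.

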